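# Push the router's antennas upright

### The job

Both antennas of the black router left of the printer have been knocked over to the left. Push each one back with a fingertip until it stands straight up, gently and without pinching it, then let go. Do not lift the router, tip it or shove it along the desk, and leave the other things where they are.

Things in the scene. Friction and masses are not known exactly. Their poses are not given: they have to be found in the camera images.
- router: black wireless router standing loose on its feet on the desk in front of the robot, left of the printer (not the one that stands farther off beyond the printer), case 156 (x) x 224 (y) x 50 mm tall, 0.42 kg; origin at the centre of its underside, x towards its back edge (away from the robot), y to its left, z up; two antennas are hinged at the left and right ends of its back part. It can be turned up to 0.3 rad either way
- router_antenna_l (a joint): swing of the left antenna, rad. 0 = straight up from the router; negative = leaning to the router's left (+y of the router), positive = leaning to its right. It starts leaning left by 0.4 to 0.8 rad. The hinge line is parallel to the router's x axis, 40 mm above the desk, at x = +52 mm, y = +110 mm of the router. Light friction hinge (about 0.03 N m): it stays where it is left and a push of well under 1 N at its end moves it. Stops at -1.05 and +1.05 rad
- router_antenna_r (a joint): swing of the right antenna, rad. 0 = straight up from the router; negative = leaning to the router's left (+y of the router), positive = leaning to its right. It starts leaning left by 0.4 to 0.8 rad. The hinge line is parallel to the router's x axis, 40 mm above the desk, at x = +52 mm, y = -110 mm of the router. Light friction hinge (about 0.03 N m): it stays where it is left and a push of well under 1 N at its end moves it. Stops at -1.05 and +0.42 rad
- tip_left (a point): centre of the free end of the router's left antenna, 162 mm from its hinge. The antenna is a black bar, about 22 mm wide along the router's x and up to 12 mm thick across, narrowing towards the end; upright, this point is 202 mm above the desk
- tip_right (a point): centre of the free end of the router's right antenna, 162 mm from its hinge. The antenna is a black bar, about 22 mm wide along the router's x and up to 12 mm thick across, narrowing towards the end; upright, this point is 202 mm above the desk
- mug: bystander: striped mug, 86 mm wide, 90 mm tall, behind the router on the right; origin at the centre of its underside
- glue_stick: bystander: glue stick standing upright, 26 mm across, 76 mm tall, behind the router; origin at the centre of its underside
- stapler: bystander: blue and black stapler, 145x36x43 mm, right of the router near the front edge; origin at the centre of its underside
- eraser: bystander: eraser in a blue sleeve, 60x24x13 mm, right of the router beside the printer; origin at the centre of its underside
- marker: bystander: black marker with a yellow cap lying on the desk, 124 mm long, 13 mm thick, near the left edge; origin at the centre of its underside
- mint_tin: bystander: green tin, 98x62x21 mm, behind the router; origin at the centre of its underside

How it is judged:
By the outcome, as a careful person would: the job done as asked, in the order asked, and still so for the second after the job is handed in, with the robot touching nothing.
It also fails if it takes over 53 s, if anything falls off the work surface, if the arm or the gripper's body presses on something with over 40 N, if the wrist force passes 120 N, or if a joint passes its speed limit or range.

### The arm

A 6-joint arm with a two-finger parallel gripper is mounted at the origin on a cart in front of the work surface, level with it; the furniture and walls round the work are solid. World frame = base frame: x ahead of the robot, y to its left, z up, the work surface at z = 0. Lengths are in m, angles in rad, forces in N, time in s.
With the tool pointing down it reaches from about 0.25 to 0.725 m from the base axis. Payload 4 kg.
Tool frame: the origin (TCP) lies between the finger pads; the fingertips stand 11 mm ahead of it and the grasp point (between the pads) lies 8 mm behind it (arm.finger_overhang is the distance from the TCP to the fingertips, in m); z points along the fingers, y is the line along which they close (so a half turn about z gives the same grasp; the last joint's range is limited). The gripper opens to 85 mm and grips with 20 to 120 N. Pads are 22 mm wide; open, the fingers measure 114 mm over their backs; the gripper's body (76 mm by 85 mm) begins 54 mm behind the grasp point. The pads swing forward as they close: fully open they stand 13 mm farther back than shut.
Start: joints at [1.346, 0.241, 0.005, 1.335, 0, 1.571], TCP at [0.111, 0.487, 0.242] pointing down, gripper open.
Joint ranges: [-2.72, 2.72], [-1.05, 1.87], [-1.09, 1.28], [-1.99, 2.15], [-1.42, 1.44], [-3.14, 3.14]. Speed limits (rad/s): [2.79, 2.79, 3.14, 3.14, 3.14, 3.14].

### API

Orientations are given as a rotation vector (axis times angle).
In Python, from workcell import monitor, grab_frame, calibration, arm gives the robot as it stands.
- The arm moves only by the tool arm_command, never from a script. Its argument "plan" is a list of rows, each a list of 5 numbers: the shift along the world's x, y, z in cm, then the turn about the world's z in rad, then the gripper's target within -1 to 1 (fully open at 1, half-way at 0, shut at -1). A call has 1 to 20 rows; each row shifts and turns the commanded pose from where the row before left it; what a row does not reach is not made up. A row lasts 1/12 s, in which the tool goes at most 41.7 mm and 7.16 degrees, less where a joint would pass 70% of its speed; a pose out of reach is approached as far as the arm can. A call is refused whole if a number of a shift passes 4.17 or a number of a turn 0.125, either way. A call with a gripper value outside its range is refused whole. The fingers move at their own pace and stop on an object; "force" is the grip in N (left out, the last holds). Time passes only in rows, so rows that do not move let the fingers close. It gives the time, the measured TCP pose, the force, the opening and the grip force at its end, in the units of the state.
- monitor.get_obs(): the state, without advancing time (a new reading comes with each control period).
- grab_frame(name): name is "side" or "top" or "wrist"; returns (picture, depth): 420x560x3 uint8, red, green, blue; 420x560 float32, m along the optical axis (not along the pixel's ray), 0 where there is no reading.
- calibration(name): a dict with "mtx" (3x3 intrinsics, pixels), "R" (3x3) and "t" (3): a world point X has camera coordinates R X + t. Camera axes: x right, y down, z forward; pixel columns grow to the right and rows downward; lengths in m; the calibration is good to about 2 mm. A picture is of the moment at which its call begins: read the wrist's pose just before it. calibration takes no time and is no camera call; for the wrist camera it gives the pose at the moment of the call.
- arm.hand_in(): hands the job in; it is judged then, once.
The state is a dict: "time_s": time; "joint_positions": joint angles; "dq": joint speeds; "joint_torque": joint torques, N m; "tcp_pos": TCP position; "orientation": TCP orientation; "wrist_force": force on the tool from outside, world axes, zero at the start; "torque": the same for the moment, N m; "finger_gap": opening from 0.0 (shut) to 1.0 (fully open); "finger_force": force on a finger pad.
Only numpy, scipy, OpenCV 4.12 (cv2) and the standard library are available. Lean on these libraries where they do the work, as an engineer would, in place of code of your own. Each camera call takes 0.05 s, during which the arm holds its last target. There are 200 camera calls.

## Working session

There is one attempt and no reset: what is moved stays moved. The work goes in short steps, Python scripts to look and compute and a tool call to move; the robot and the scene stay as the last step left them, time stands still between calls to the robot, and variables do not carry over. Pictures are saved under pics/ and viewed, at most 10 in all, crops included, and the job is handed in when it is done.

Besides the shell and the picture viewer there is one more tool, called after "Request:" as name(argument=value, ...), one argument or row to a line, values as JSON. arm_command: Moves the arm, as the interface text tells. Its arguments: {"type":"object","properties":{"plan":{"type":"array"},"force":{"type":"number"}},"required":["plan"]}

```bash
mkdir -p pics; cat > h.py <<'E'
import numpy as np, cv2
from workcell import monitor, grab_frame, calibration, arm
def save(n,f):
    im,d=grab_frame(n); c=calibration(n); cv2.imwrite(f'pics/{f}.png',im[:,:,::-1]); np.savez(f'pics/{f}.npz',im=im,d=d,**{k:np.array(c[k]) for k in('mtx','R','t')})
    return im,d,c
def world(f):
    z=np.load(f'pics/{f}.npz'); d=z['d']; v,u=np.indices(d.shape)
    p=np.stack([u,v,np.ones_like(u)],-1)@np.linalg.inv(z['mtx']).T*d[...,None]
    return z['im'],d,(p-z['t'])@z['R']
E
python3 - <<'E'
from h import *
for n in('top','side'):save(n,n+'0')
print(monitor.get_obs())
for n in('top','side'):
    c=calibration(n);print(n,-np.array(c['R']).T@c['t'],np.array(c['R'])[2])
E
```

```text
{'time_s': 0.1, 'joint_positions': array([1.34599935e+00, 2.41358151e-01, 3.90948119e-03, 1.33522725e+00,
       2.57371211e-05, 1.57080678e+00]), 'dq': array([ 0.00050212, -0.00238772,  0.00124796, -0.00050424, -0.00058547,
       -0.00027657]), 'joint_torque': array([-4.19856788e-04, -3.73138154e+01,  2.53009969e+01,  1.08571211e-02,
       -1.51632963e-05, -1.65089335e-05]), 'tcp_pos': array([0.11132839, 0.48690316, 0.24151102]), 'orientation': array([-3.52356911e-01, -3.12153091e+00,  2.92906640e-03]), 'wrist_force': array([-0.62854102,  0.05818919,  0.6532167 ]), 'torque': array([0.04001221, 0.00033778, 0.03661478]), 'finger_force': 0.0, 'finger_gap': 1.0016715932059028}
top [0.44378323 0.02260737 1.19234726] [ 0.10745115 -0.00825238 -0.99417612]
side [0.47851767 0.85615167 0.44931694] [ 0.08037346 -0.92965454 -0.35955882]
```

View pics/top0.png

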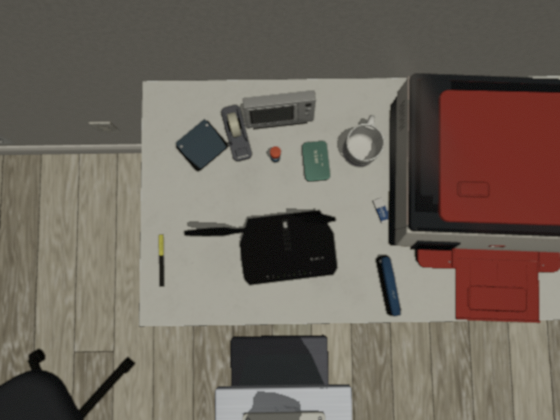

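View pics/side0.png

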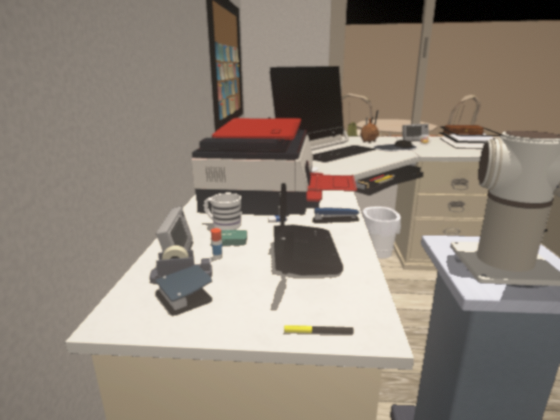

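The top view shows the router at about (288,247). Its left antenna runs from (243,231) to (186,232), and the right hinge is near (335,218). In the side view the right antenna is at (283,185-240), and the left one leans toward the camera near (278,300). Next I measure them with depth.

```bash
python3 - <<'E'
from h import *
im,d,P=world('top0')
blk=(im.max(-1)<60)&(d>0)
sub=np.zeros_like(blk);sub[195:295,175:350]=1
m=blk&sub
# router case top
t=m&(abs(P[...,2]-.045)<.012)
n,l,s,c=cv2.connectedComponentsWithStats(t.astype(np.uint8));k=1+s[1:,4].argmax();q=P[l==k]
print('case',len(q),cv2.minAreaRect((q[:,:2]*1000).astype(np.float32)),np.median(q[:,2]))
h=m&(P[...,2]>.065)
n,l,s,c=cv2.connectedComponentsWithStats(h.astype(np.uint8))
for k in range(1,n):
    if s[k,4]>5:
        q=P[l==k];i=q[:,2].argmax();print('hi',s[k],q[q[:,1].argmin()].round(3),q[q[:,1].argmax()].round(3),q[i].round(3))
im,d,P=world('side0')
h=(im.max(-1)<90)&(d>0)&(P[...,2]>.06)&(P[...,2]<.25)&(abs(P[...,0]-.45)<.15)&(P[...,1]>-.15)&(P[...,1]<.4)
n,l,s,c=cv2.connectedComponentsWithStats(h.astype(np.uint8))
for k in range(1,n):
    if s[k,4]>15:
        q=P[l==k];print('side',s[k])
        for z in np.arange(.06,.25,.02):
            w=q[abs(q[:,2]-z)<.01]
            if len(w):print(len(w),np.median(w,0).round(3))
big=cv2.resize(cv2.imread('pics/top0.png')[180:300,170:350],None,fx=4,fy=4,interpolation=2)
cv2.imwrite('pics/c1.png',np.clip(big*2.0,0,255))
big=cv2.resize(cv2.imread('pics/side0.png')[160:340,210:370],None,fx=3.3,fy=3.3,interpolation=2)
cv2.imwrite('pics/c2.png',np.clip(big*1.6,0,255))
E
```

```text
case 3632 ((496.11993408203125, -6.736152648925781), (118.91326141357422, 232.0767059326172), 5.308727264404297) 0.04059673766574372
hi [300 214  32  10 239] [ 0.537 -0.116  0.068] [ 0.533 -0.038  0.18 ] [ 0.532 -0.042  0.185]
hi [185 227  45   9 311] [0.52  0.117 0.068] [0.506 0.201 0.163] [0.508 0.198 0.168]
side [279 184   8  36 228]
13 [ 0.54  -0.102  0.065]
38 [ 0.539 -0.093  0.08 ]
42 [ 0.538 -0.084  0.099]
44 [ 0.535 -0.071  0.12 ]
42 [ 0.535 -0.059  0.141]
34 [ 0.533 -0.049  0.159]
15 [ 0.533 -0.039  0.175]
side [283 229  11  32 284]
22 [0.514 0.132 0.066]
53 [0.513 0.143 0.081]
53 [0.511 0.159 0.101]
55 [0.509 0.176 0.12 ]
50 [0.507 0.191 0.14 ]
51 [0.506 0.203 0.16 ][ WARN:0@0.328] global loadsave.cpp:1063 imwrite_ Unsupported depth image for selected encoder is fallbacked to CV_8U.
```

View pics/c1.png

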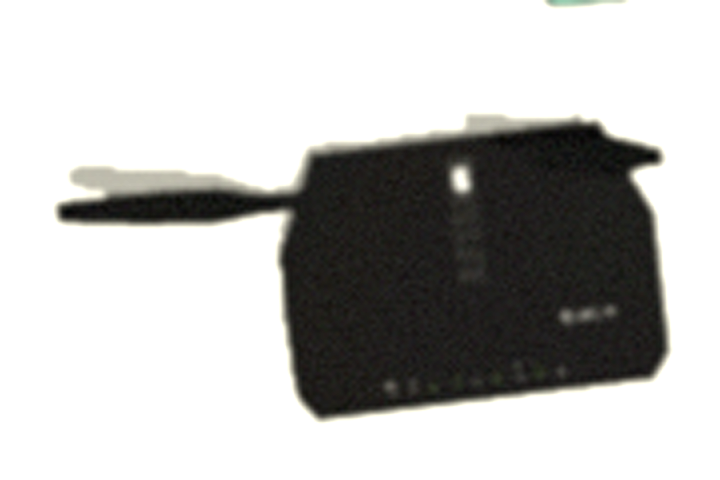

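View pics/c2.png

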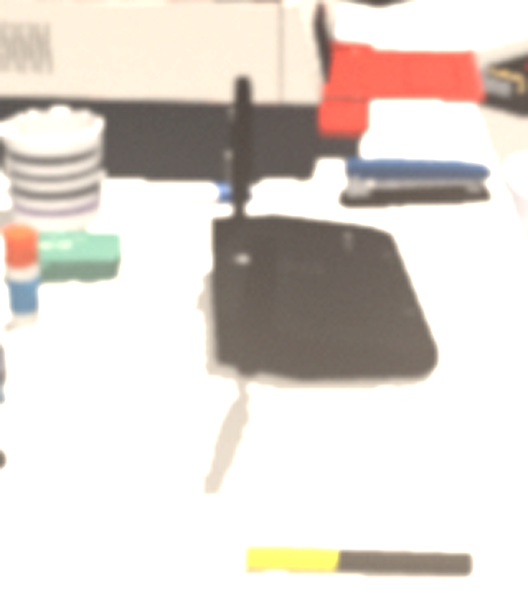

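The two views agree. The router is turned about +0.095 rad. The left hinge is near (0.516, 0.108) with a lean of about 0.67, and the right hinge is near (0.539, -0.118) with a lean of about 0.51. I'll go in from the left with shut fingers, closing line along the router's x.

Request:
arm_command(
  plan=[
    [2.8, -1.65, 0, -0.089, -1],
    [2.8, -1.65, 0, -0.089, -1],
    [2.8, -1.65, 0, -0.089, -1],
    [2.8, -1.65, 0, -0.089, -1],
    [2.8, -1.65, 0, -0.089, -1],
    [2.8, -1.65, 0, -0.089, -1],
    [2.8, -1.65, 0, -0.089, -1],
    [2.8, -1.65, 0, -0.089, -1],
    [2.8, -1.65, 0, -0.089, -1],
    [2.8, -1.65, 0, -0.089, -1],
    [2.8, -1.65, 0, -0.089, -1],
    [2.8, -1.65, 0, -0.089, -1],
    [2.8, -1.65, 0, -0.089, -1],
    [2.8, -1.65, 0, -0.089, -1],
    [0, 0, 0, 0, -1],
    [0, 0, 0, 0, -1],
    [0, 0, 0, 0, -1],
  ],
)

```text
time_s: 1.52
tcp_pos: [0.5029, 0.2562, 0.2416]
orientation: [-2.107, -2.329, 0.003]
wrist_force: [0.6, 0.3, 0.3]
finger_gap: -0.003
finger_force: 0.0
```

```bash
python3 - <<'E'
from h import *
o=monitor.get_obs();print(o['tcp_pos'],o['wrist_force'],o['finger_gap'],o['joint_positions'].round(2))
print(cv2.Rodrigues(np.array(o['orientation']))[0].round(3))
save('wrist','w1')
im,d,P=world('w1')
h=(im.max(-1)<60)&(d>0)&(P[...,2]>.07)&(P[...,2]<.19)
for z in np.arange(.07,.19,.02):
    w=P[h&(abs(P[...,2]-z)<.01)]
    if len(w):print(len(w),np.median(w,0).round(3))
E
```

```text
[0.50292686 0.25618283 0.24160253] [0.60878869 0.31593562 0.27204856] -0.0034752144308821138 [0.47 0.37 0.18 1.39 0.   1.94]
[[-0.1    0.995 -0.002]
 [ 0.995  0.1   -0.001]
 [-0.    -0.002 -1.   ]]
20 [0.796 0.084 0.073]
10 [0.796 0.084 0.084]
```

View pics/w1.png

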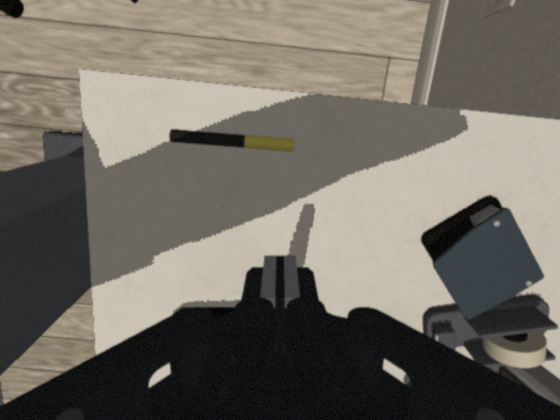

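The wrist view shows the shut fingers at (280,280), with the marker and the antenna's shadow beyond. The desk around the finger is clear. I'll descend and push in an arc, stopping short of upright.

Request:
arm_command(
  plan=[
    [0, 0, -2, 0, -1],
    [0, 0, -2, 0, -1],
    [0, 0, -2, 0, -1],
    [0, 0, -2.4, 0, -1],
    [0.1, -1, 0, 0, -1],
    [0.1, -1, 0, 0, -1],
    [0.1, -1, 0, 0, -1],
    [0.08, -0.77, 0.5, 0, -1],
    [0.08, -0.77, 0.5, 0, -1],
    [0.08, -0.77, 0.5, 0, -1],
    [0.07, -0.75, 0.33, 0, -1],
    [0.07, -0.75, 0.33, 0, -1],
    [0.07, -0.75, 0.33, 0, -1],
    [0.07, -0.75, 0.33, 0, -1],
    [0.07, -0.8, 0.15, 0, -1],
    [0.07, -0.8, 0.15, 0, -1],
    [0.07, -0.8, 0.15, 0, -1],
    [0.07, -0.8, 0.15, 0, -1],
    [0, 0, 0, 0, -1],
    [0, 0, 0, 0, -1],
  ],
)

```text
time_s: 3.23
tcp_pos: [0.5144, 0.1406, 0.1923]
orientation: [-2.109, -2.328, 0.001]
wrist_force: [-0.3, 0.0, -0.2]
finger_gap: -0.002
finger_force: 0.0
```

Request:
arm_command(
  plan=[
    [-0.2, 2, 0, 0, -1],
    [-0.3, 3, 0, 0, -1],
    [-0.3, 3, 3, 0, -1],
    [0, 0, 3, 0, -1],
    [-3, 0, 2, 0, -1],
    [-4, 0, 0, 0, -1],
    [-4, 0, 0, 0, -1],
    [-4, 0, 0, 0, -1],
    [0, 0, 0, 0, -1],
    [0, 0, 0, 0, -1],
  ],
)

```text
time_s: 4.07
tcp_pos: [0.3546, 0.2207, 0.2721]
orientation: [2.104, 2.333, 0.0]
wrist_force: [1.4, 1.4, -0.1]
finger_gap: -0.003
finger_force: 0.0
```

```bash
cat >> h.py <<'E'
def ants(tag):
  for n in('top','side'):
    save(n,n+tag);im,d,P=world(n+tag)
    m=(im.max(-1)<80)&(d>0)&(P[...,2]>.06)&(P[...,2]<.21)&(P[...,0]>.47)&(P[...,0]<.58)
    for lo,hi in((.06,.25),(-.17,.0)):
        q=P[m&(P[...,1]>lo)&(P[...,1]<hi)]; print(n,lo,len(q))
        for z in np.arange(.07,.21,.02):
            w=q[abs(q[:,2]-z)<.01]
            if len(w)>2:print('  ',len(w),np.median(w,0).round(4), w[:,1].min().round(3),w[:,1].max().round(3))
E
python3 - <<'E'
from h import *
o=monitor.get_obs();print(o['tcp_pos'],o['time_s'])
ants('1')
E
```

```text
[0.35456379 0.22071633 0.27207591] 4.0667
top 0.06 128
   10 [0.5174 0.1009 0.0715] 0.1 0.103
   14 [0.517  0.1038 0.09  ] 0.102 0.106
   18 [0.5157 0.1061 0.1109] 0.104 0.107
   16 [0.5167 0.1086 0.1281] 0.108 0.11
   21 [0.5144 0.1118 0.1483] 0.109 0.114
   17 [0.5155 0.1147 0.1714] 0.113 0.117
   22 [0.5168 0.1182 0.1932] 0.116 0.125
top -0.17 248
   19 [ 0.5393 -0.1132  0.0724] -0.117 -0.108
   39 [ 0.5369 -0.1017  0.0887] -0.108 -0.093
   42 [ 0.5385 -0.0889  0.1105] -0.097 -0.082
   43 [ 0.5366 -0.0765  0.1302] -0.086 -0.069
   42 [ 0.5353 -0.0657  0.1478] -0.073 -0.059
   46 [ 0.533  -0.0514  0.1719] -0.059 -0.038
   17 [ 0.5346 -0.0425  0.1816] -0.047 -0.04
side 0.06 483
   62 [0.5159 0.1129 0.071 ] 0.106 0.117
   76 [0.5157 0.1156 0.0899] 0.11 0.118
   85 [0.5136 0.1177 0.1104] 0.112 0.122
   73 [0.5155 0.1202 0.1302] 0.113 0.125
   60 [0.5164 0.1228 0.149 ] 0.118 0.127
   65 [0.5153 0.1246 0.1704] 0.121 0.128
   57 [0.5151 0.127  0.1904] 0.124 0.13
side -0.17 169
   21 [ 0.5426 -0.1001  0.0704] -0.105 -0.092
   28 [ 0.5419 -0.0883  0.0895] -0.095 -0.082
   23 [ 0.5387 -0.076   0.1099] -0.085 -0.07
   30 [ 0.5376 -0.0647  0.1301] -0.071 -0.057
   41 [ 0.5341 -0.0541  0.1495] -0.06 -0.047
   23 [ 0.5331 -0.0429  0.1687] -0.047 -0.035
   3 [ 0.5333 -0.039   0.1804] -0.04 -0.039
```

The left antenna stands at about +0.13 rad of left lean, with its hinge line at y ≈ 0.103. That matches the finger contact to 1 mm. The last push should end at TCP y ≈ 0.120.

Request:
arm_command(
  plan=[
    [3.8, 0, 0, 0, -1],
    [3.8, 0, 0, 0, -1],
    [3.8, 0, 0, 0, -1],
    [3.8, -2, 0, 0, -1],
    [0, 0, -2.6, 0, -1],
    [0, 0, -2.6, 0, -1],
    [0, 0, -2.6, 0, -1],
    [0.1, -1.5, 0, 0, -1],
    [0.1, -1.5, 0, 0, -1],
    [0.1, -1.5, 0, 0, -1],
    [0.1, -0.8, 0, 0, -1],
    [0.1, -0.8, 0, 0, -1],
    [0.1, -0.7, 0, 0, -1],
    [0.1, -0.5, 0, 0, -1],
    [0.1, -0.4, 0, 0, -1],
    [0, -0.35, 0, 0, -1],
    [0, 0, 0, 0, -1],
    [0, 0, 0, 0, -1],
    [0, 0, 0, 0, -1],
  ],
)

```text
time_s: 5.75
tcp_pos: [0.5153, 0.1211, 0.194]
orientation: [-2.107, -2.33, -0.0]
wrist_force: [-0.3, -0.6, 0.3]
finger_gap: -0.002
finger_force: 0.0
```

Request:
arm_command(
  plan=[
    [-0.2, 2, 0, 0, -1],
    [-0.3, 3, 0, 0, -1],
    [-0.3, 3, 3, 0, -1],
    [0, 0, 3, 0, -1],
    [-3, 0, 2, 0, -1],
    [-4, 0, 0, 0, -1],
    [-4, 0, 0, 0, -1],
    [-4, 0, 0, 0, -1],
    [0, 0, 0, 0, -1],
    [0, 0, 0, 0, -1],
  ],
)

```text
time_s: 6.58
tcp_pos: [0.3556, 0.2003, 0.2737]
orientation: [2.104, 2.332, 0.001]
wrist_force: [-0.2, -0.4, 0.2]
finger_gap: 0.0
finger_force: 0.0
```

```bash
python3 - <<'E'
from h import *
o=monitor.get_obs();print(o['tcp_pos'],o['time_s'])
ants('2')
E
```

```text
[0.35555659 0.20027454 0.27374498] 6.5833
top 0.06 65
   3 [0.5173 0.097  0.0669] 0.097 0.097
   6 [0.5116 0.0969 0.1069] 0.097 0.101
   6 [0.5143 0.0973 0.1281] 0.097 0.099
   12 [0.511  0.098  0.1521] 0.097 0.103
   11 [0.5145 0.0985 0.1738] 0.098 0.104
   12 [0.516  0.0998 0.1967] 0.098 0.104
top -0.17 248
   20 [ 0.5402 -0.1123  0.0718] -0.117 -0.108
   40 [ 0.5375 -0.1003  0.0907] -0.108 -0.092
   39 [ 0.5383 -0.0891  0.1102] -0.096 -0.082
   43 [ 0.5363 -0.0782  0.1296] -0.084 -0.071
   43 [ 0.5353 -0.0658  0.1473] -0.071 -0.059
   44 [ 0.5333 -0.0514  0.1721] -0.061 -0.039
   19 [ 0.5346 -0.0424  0.181 ] -0.047 -0.038
side 0.06 486
   65 [0.5161 0.1091 0.0701] 0.104 0.114
   77 [0.5161 0.1093 0.0898] 0.106 0.113
   74 [0.5162 0.1088 0.11  ] 0.106 0.113
   72 [0.5161 0.1094 0.1293] 0.106 0.113
   64 [0.5182 0.1091 0.15  ] 0.105 0.112
   61 [0.5161 0.1091 0.1709] 0.104 0.112
   63 [0.5161 0.1088 0.1904] 0.105 0.112
side -0.17 145
   18 [ 0.5429 -0.0988  0.0711] -0.106 -0.092
   23 [ 0.5421 -0.0882  0.0915] -0.095 -0.08
   23 [ 0.5405 -0.0764  0.11  ] -0.081 -0.069
   22 [ 0.5389 -0.0649  0.1296] -0.071 -0.06
   35 [ 0.5364 -0.0522  0.1505] -0.059 -0.047
   21 [ 0.5332 -0.0409  0.1701] -0.048 -0.036
   3 [ 0.5333 -0.0381  0.1807] -0.04 -0.036
```

The left antenna is upright to about 0.01 rad. The same method now goes to the right one: approach from its left and stop short.

Request:
arm_command(
  plan=[
    [2.46, -2.79, 0, 0, -1],
    [2.46, -2.79, 0, 0, -1],
    [2.46, -2.79, 0, 0, -1],
    [2.46, -2.79, 0, 0, -1],
    [2.46, -2.79, 0, 0, -1],
    [2.46, -2.79, 0, 0, -1],
    [2.46, -2.79, 0, 0, -1],
    [0, 0, 0, 0, -1],
    [0, 0, 0, 0, -1],
  ],
)

```text
time_s: 7.43
tcp_pos: [0.5317, 0.0027, 0.2718]
orientation: [-2.112, -2.324, 0.001]
wrist_force: [0.0, 0.2, -0.7]
finger_gap: 0.003
finger_force: 0.0
```

Request:
arm_command(
  plan=[
    [0, 0, -2.6, 0, -1],
    [0, 0, -2.6, 0, -1],
    [0, 0, -2.6, 0, -1],
    [0, 0, -2.7, 0, -1],
    [0, 0, 0, 0, -1],
    [0.1, -1, 0, 0, -1],
    [0.1, -1, 0, 0, -1],
    [0.07, -0.7, 0.4, 0, -1],
    [0.07, -0.7, 0.4, 0, -1],
    [0.07, -0.7, 0.35, 0, -1],
    [0.07, -0.7, 0.3, 0, -1],
    [0.07, -0.7, 0.3, 0, -1],
    [0.07, -0.7, 0.2, 0, -1],
    [0.07, -0.7, 0.2, 0, -1],
    [0.07, -0.7, 0.1, 0, -1],
    [0.07, -0.7, 0.1, 0, -1],
    [0.07, -0.7, 0, 0, -1],
    [0, 0, 0, 0, -1],
    [0, 0, 0, 0, -1],
  ],
)

```text
time_s: 9.02
tcp_pos: [0.5384, -0.0856, 0.1914]
orientation: [-2.108, -2.328, 0.001]
wrist_force: [-0.3, 0.3, 0.4]
finger_gap: 0.0
finger_force: 0.0
```

Request:
arm_command(
  plan=[
    [-0.2, 2, 0, 0, -1],
    [-0.3, 3, 0, 0, -1],
    [0, 0, 3, 0, -1],
    [0, 0, 3, 0, -1],
    [-3, 0, 2, 0, -1],
    [-4, 0, 0, 0, -1],
    [-4, 0, 0, 0, -1],
    [-4, 0, 0, 0, -1],
    [-4, 0, 0, 0, -1],
    [0, 0, 0, 0, -1],
    [0, 0, 0, 0, -1],
  ],
)

```text
time_s: 9.93
tcp_pos: [0.3418, -0.0348, 0.272]
orientation: [2.107, 2.329, 0.001]
wrist_force: [0.7, -0.1, 0.5]
finger_gap: 0.002
finger_force: 0.0
```

```bash
python3 - <<'E'
from h import *
o=monitor.get_obs();print(o['tcp_pos'],o['time_s'])
ants('3')
E
```

```text
[ 0.34180507 -0.03483512  0.27202577] 9.9333
top 0.06 68
   3 [0.5171 0.0968 0.07  ] 0.097 0.097
   7 [0.5106 0.0978 0.1073] 0.097 0.101
   7 [0.513  0.0974 0.1297] 0.097 0.103
   10 [0.513  0.0979 0.151 ] 0.098 0.102
   11 [0.5125 0.0988 0.1735] 0.098 0.104
   14 [0.5151 0.0998 0.1962] 0.097 0.104
top -0.17 37
   3 [ 0.5327 -0.1098  0.1173] -0.115 -0.108
   3 [ 0.5317 -0.1127  0.1315] -0.115 -0.11
   4 [ 0.5321 -0.1088  0.1512] -0.112 -0.107
   5 [ 0.5332 -0.1056  0.17  ] -0.111 -0.103
   14 [ 0.5355 -0.104   0.1981] -0.109 -0.1
side 0.06 486
   66 [0.5161 0.1091 0.0706] 0.105 0.113
   76 [0.5161 0.1094 0.09  ] 0.106 0.113
   76 [0.5161 0.1096 0.1108] 0.106 0.114
   71 [0.5161 0.1096 0.1298] 0.106 0.113
   63 [0.5182 0.1096 0.1511] 0.106 0.113
   62 [0.5161 0.1091 0.1709] 0.104 0.112
   62 [0.5161 0.1083 0.1899] 0.104 0.112
side -0.17 211
   18 [ 0.5436 -0.1133  0.0719] -0.117 -0.106
   30 [ 0.5433 -0.1104  0.0895] -0.114 -0.108
   35 [ 0.543  -0.1087  0.1095] -0.113 -0.104
   40 [ 0.5427 -0.1061  0.1299] -0.111 -0.103
   33 [ 0.5398 -0.103   0.1496] -0.107 -0.1
   27 [ 0.5396 -0.1009  0.1699] -0.104 -0.097
   26 [ 0.5393 -0.099   0.1896] -0.101 -0.095
```

The right antenna is at about 0.13 rad of left lean. The final push should end at TCP y ≈ -0.106.

Request:
arm_command(
  plan=[
    [3.84, 0, 0, 0, -1],
    [3.84, 0, 0, 0, -1],
    [3.84, 0, 0, 0, -1],
    [3.84, 0, 0, 0, -1],
    [3.84, 0, 0, 0, -1],
    [0, 0, -2.6, 0, -1],
    [0, 0, -2.6, 0, -1],
    [0, 0, -2.6, 0, -1],
    [0.1, -1.3, 0, 0, -1],
    [0.1, -1.3, 0, 0, -1],
    [0.1, -1, 0, 0, -1],
    [0.1, -0.8, 0, 0, -1],
    [0.1, -0.8, 0, 0, -1],
    [0, -0.7, 0, 0, -1],
    [0.1, -0.5, 0, 0, -1],
    [0.1, -0.4, 0, 0, -1],
    [0, -0.4, 0, 0, -1],
    [0, 0, 0, 0, -1],
    [0, 0, 0, 0, -1],
    [0, 0, 0, 0, -1],
  ],
)

```text
time_s: 11.7
tcp_pos: [0.5425, -0.1069, 0.1937]
orientation: [-2.107, -2.33, 0.0]
wrist_force: [-0.5, -0.5, 1.3]
finger_gap: 0.001
finger_force: 0.0
```

Request:
arm_command(
  plan=[
    [-0.2, 2, 0, 0, -1],
    [-0.3, 3, 0, 0, -1],
    [0, 0, 3, 0, -1],
    [0, 0, 3, 0, -1],
    [-3, 0, 2, 0, -1],
    [-4, 0, 0, 0, -1],
    [-4, 0, 0, 0, -1],
    [-4, 0, 0, 0, -1],
    [-4, 0, 0, 0, -1],
    [0, 0, 0, 0, -1],
    [0, 0, 0, 0, -1],
  ],
)

```text
time_s: 12.62
tcp_pos: [0.3459, -0.0568, 0.2742]
orientation: [2.107, 2.329, 0.001]
wrist_force: [0.5, -0.3, 0.6]
finger_gap: 0.003
finger_force: 0.0
```

```bash
python3 - <<'E'
from h import *
o=monitor.get_obs();print(o['tcp_pos'],o['time_s'])
ants('4')
a,b=[cv2.convertScaleAbs(cv2.imread(f'pics/{n}4.png')[s],alpha=1.6) for n,s in(('top',np.s_[70:330,130:430]),('side',np.s_[160:420,130:430]))]
cv2.imwrite('pics/f4.png',np.hstack([a,b]))
E
```

```text
[ 0.34587996 -0.05675455  0.27418228] 12.6167
top 0.06 67
   6 [0.5102 0.0975 0.1086] 0.096 0.101
   9 [0.5133 0.0977 0.1299] 0.097 0.103
   9 [0.5137 0.0979 0.1506] 0.097 0.101
   11 [0.5144 0.0987 0.1732] 0.098 0.103
   15 [0.517  0.1003 0.1978] 0.098 0.106
top -0.17 92
   5 [ 0.5399 -0.1191  0.0651] -0.12 -0.119
   10 [ 0.5407 -0.1191  0.0893] -0.12 -0.118
   11 [ 0.5378 -0.1197  0.1104] -0.123 -0.119
   10 [ 0.5411 -0.1192  0.1301] -0.122 -0.118
   14 [ 0.5385 -0.1201  0.1505] -0.125 -0.119
   13 [ 0.5405 -0.1203  0.1701] -0.125 -0.119
   17 [ 0.5404 -0.1211  0.1948] -0.125 -0.12
side 0.06 487
   64 [0.5162 0.109  0.071 ] 0.105 0.112
   74 [0.5161 0.1096 0.0899] 0.107 0.113
   76 [0.5162 0.1092 0.1091] 0.105 0.112
   76 [0.5162 0.1094 0.1294] 0.105 0.112
   62 [0.5181 0.1096 0.1505] 0.105 0.112
   63 [0.5161 0.1091 0.1704] 0.104 0.112
   62 [0.5161 0.1082 0.19  ] 0.105 0.111
side -0.17 216
   21 [ 0.5439 -0.1175  0.0721] -0.121 -0.115
   35 [ 0.5438 -0.1174  0.0905] -0.122 -0.115
   35 [ 0.5437 -0.1179  0.1116] -0.123 -0.115
   41 [ 0.541  -0.1183  0.1308] -0.122 -0.115
   37 [ 0.5407 -0.1183  0.1505] -0.123 -0.115
   25 [ 0.5408 -0.1189  0.1702] -0.124 -0.115
   21 [ 0.5408 -0.1203  0.1896] -0.122 -0.116
```

View pics/f4.png

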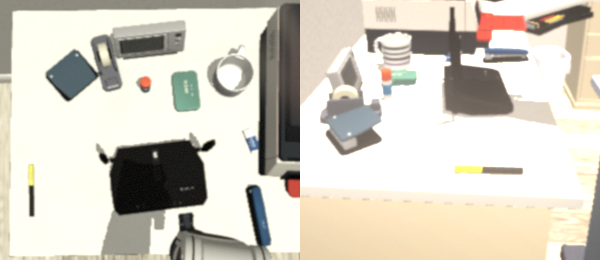

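The final picture shows both antennas upright: in the top view they are at (103,155) and (208,146). The router and the other things have not moved. Both antennas measure within about 0.01 rad of straight, and the arm is clear.

```bash
python3 -c "
from h import *
print(arm.hand_in())"
```

```text
the job is handed in; nothing more can be done
None
```

Both router antennas now stand straight up, each measured within about 0.01 rad (roughly half a degree) of vertical; the router and the other things look undisturbed in the final picture, and the job is handed in at about 13 s of the 53 s allowed.

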